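# Pack the jug's loose parts into the foam finds tray

## Robot

A 6-joint arm with a two-finger parallel gripper is mounted at the origin on the work surface. World frame = base frame: x ahead of the robot, y to its left, z up, the work surface at z = 0. Lengths are in m, angles in rad, forces in N, time in s.
With the tool pointing down it reaches from about 0.275 to 0.85 m from the base axis. Payload 5.2 kg.
Tool frame: the origin (TCP) lies midway between the tips of the shut fingers; the grasp point (between the pads) lies 19 mm behind it (hold_point_z is the distance from the TCP to the grasp point, in m); x points along the fingers, y is the direction in which the jaws open and shut, and the axes are right-handed (so a half turn about x gives the same grasp; the last joint's range is limited). The gripper opens to 85 mm and grips with 20 to 120 N. Pads are 22 mm wide; open, the fingers measure 114 mm over their backs; the gripper's body (76 mm by 85 mm) begins 54 mm behind the grasp point. The pads swing forward as they close: fully open they stand 13 mm farther back than shut.
Start: joints at [1.132, 0.259, 1.535, -0, 1.348, -0.203], TCP at [0.128, 0.535, 0.231] pointing down, gripper open.
Joint ranges: [-3.14, 3.14], [-0.91, 2.08], [0.19, 2.58], [-1.22, 4.36], [0.22, 2.71], [-3.12, 3.12]. Speed limits (rad/s): [2.57, 2.57, 3.14, 3.14, 3.14, 3.14].

## Interface

Orientations are given as a unit quaternion [x, y, z, w].
In Python, from bench import * gives the robot as it stands.
- The arm moves only by the tool servo_tool, never from a script. Its argument "series" is a list that holds one entry, the list of rows, each a list of 7 numbers: the turn, a rotation vector about the tool's x, y, z in rad, then the shift along the tool's x, y, z in mm, then the closure, from 0 (fully open) to 1 (shut). A call has 1 to 20 rows; each row shifts and turns the commanded pose from where the row before left it, along the tool's axes as they then stand; what a row does not reach is not made up. A row lasts 1/10 s, in which the tool goes at most 50 mm and 8.59 degrees, less where a joint would pass 70% of its speed; a pose out of reach is approached as far as the arm can. A call is refused whole if a number of a shift passes 50 or a number of a turn 0.15, either way. A call with a gripper value outside its range is refused whole. The fingers move at their own pace and stop on an object; "squeeze" is the grip in N (left out, the last holds). Time passes only in rows, so rows that do not move let the fingers close. It gives the time, the measured TCP pose, the force and the opening at its end, in the units of the state.
- get_obs(): the state, without advancing time (a new reading comes with each control period).
- get_image(name): name is "side" or "top"; returns (picture, depth): 384x512x3 uint8, blue, green, red; 384x512 float32, m along the optical axis (not along the pixel's ray), 0 where there is no reading.
- camera_model(name): a dict with "mtx" (3x3 intrinsics, pixels), "xyz" and "rotation" of the camera in the world. Camera axes: x right, y down, z forward; pixel columns grow to the right and rows downward; lengths in m; the calibration is good to about 2 mm. A picture is of the moment at which its call begins. camera_model takes no time and is no camera call.
- finish_job(): hands the job in, once; it reports no verdict.
The state is a dict: "t": time; "qpos": joint angles; "qd": joint speeds; "joint_torque": joint torques, N m; "ee_pos": TCP position; "ee_rot": TCP orientation; "contact_force": force on the tool from outside, world axes, zero at the start; "wrist_torque": the same for the moment, N m; "width": opening from 0.0 (shut) to 1.0 (fully open).
Only numpy, scipy, OpenCV 4.12 (cv2) and the standard library are available. Lean on these libraries where they do the work, as an engineer would, in place of code of your own. Each camera call takes 0.05 s, during which the arm holds its last target. There are 200 camera calls.

## Task

Pack the four loose parts of the broken jug (the lid with the knob, the ring foot with the hole, the curved strap handle and the spout) into the foam-lined tray, each the way up it lies now, flat on the bottom of the recess cut to its shape and size. They are fragile: set each one down, never drop or knock it. Leave the other things on the mat where they lie: the plain disc, the solid cylinder and the straight bar are from other pots, and the eraser and the little dish stay too.

Things in the scene. Friction and masses are not known exactly. Their poses are not given: they have to be found in the camera images.
- tray: Fixed pale wooden tray 210 x 210 mm, turned any way; dark grey foam in it, top 15 mm over the table. Four recesses go through the foam, 10 mm deep, to the pale floor 5 mm over the table. Origin: centre of underside, z up. Recess centres in tray x, y (mm): large round, 76 dia, (-48, -42); middle round, 64 dia, (50, -44); small round, 52 dia, (56, 52); oblong, 96 along x by 50 along y, (-42, 50).
- lid: Terracotta jug lid lying knob up: disc 58 mm dia, 10 mm thick, rising to 12 mm at the knob; upright cylindrical knob 22 mm dia from 12 to 30 mm high. Belongs in the largest round recess. Origin: centre of its underside, z up. Stands on a grey mat 3 mm thick.
- foot: Terracotta ring foot: ring 48 mm outer, 26 mm inner diameter, 26 mm high, open hole through it. Belongs in the middle round recess. Origin: centre of its underside, z up. Stands on a grey mat 3 mm thick.
- spout: Terracotta spout standing on its flange: flange 36 mm dia, 6 mm high, coned to a neck 22 mm dia from 11 to 44 mm high, dark bore in its top. Belongs in the smallest round recess. Origin: centre of its underside, z up. Stands on a grey mat 3 mm thick.
- handle: Terracotta strap handle on its edge, a shallow C from above: 79 mm long (x), 35 across (y), 26 high, strap 12 thick. Origin: near the middle of that outline, at the underside, z up. Its straight middle runs along x at y = +10 mm (centreline), |x| < 20 mm: grip there across y. Outline y from +16 to -19 mm. For the oblong recess, lengthwise, either way round. Stands on a grey mat 3 mm thick.
- disc: Look-alike of the lid: plain terracotta disc without a knob, 58 mm dia, 12 mm high. Stays. Origin: centre of its underside. Stands on a grey mat 3 mm thick.
- puck: Look-alike of the ring foot: solid terracotta cylinder without a hole, 48 mm dia, 26 mm high. Stays. Origin: centre of its underside. Stands on a grey mat 3 mm thick.
- bar: Look-alike of the handle: straight terracotta bar 76 (x) x 14 (y) x 26 mm high. Stays. Origin: centre of its underside. Stands on a grey mat 3 mm thick.
- eraser: White eraser block 42 (x) x 22 (y) x 12 mm high. Stays. Origin: centre of its underside. Stands on a grey mat 3 mm thick.
- dish: Small white ceramic dish, 52 mm dia, 18 mm high. Stays. Origin: centre of its underside. Stands on a grey mat 3 mm thick.
Not all that is in view belongs to the job. Leave any blue look-alike of the lid alone.

How it is judged:
At the end, for the whole second after the job is handed in: Lid, foot, spout and handle each lie upright (0.12 rad) on the floor of their own recess, origin within 13 mm of its centre along tray x and y and under 9 mm above the tray's underside, released, at rest; disc, cylinder, bar, eraser and dish within 20 mm of their starts (x of lid in the frame of tray between -0.061 and -0.035 m and y of lid in the frame of tray between -0.055 and -0.029 m and z of each of lid, foot, handle, spout in the frame of tray below 0.009 m and angle between each of lid, foot, handle, spout's own z axis and vertical below 0.12 rad and linear speed of each of lid, foot, handle, spout below 0.02 m/s and x of foot in the frame of tray between 0.037 and 0.063 m and y of foot in the frame of tray between -0.057 and -0.031 m and x of handle in the frame of tray between -0.055 and -0.029 m and y of handle in the frame of tray between 0.037 and 0.063 m and x of spout in the frame of tray between 0.043 and 0.069 m and y of spout in the frame of tray between 0.039 and 0.065 m and distance of each of disc, puck, bar, eraser, dish from where it was at the start of the episode below 0.02 m); the robot touches nothing.
It fails at once if a jug part is dropped or knocked away (faster than 0.6 m/s while the fingers do not hold it) ((linear speed of lid above 0.6 m/s and contact force between lid and the fingers below 0.05 N) or (linear speed of foot above 0.6 m/s and contact force between foot and the fingers below 0.05 N) or (linear speed of handle above 0.6 m/s and contact force between handle and the fingers below 0.05 N) or (linear speed of spout above 0.6 m/s and contact force between spout and the fingers below 0.05 N)).
It fails at once if a thing that stays is moved more than 20 mm (distance of any of disc, puck, bar, eraser, dish from where it was at the start of the episode above 0.02 m).
It also fails if it takes over 104 s, if anything falls off the work surface, if the arm or the gripper's body presses on something with over 40 N, if the wrist force passes 120 N, or if a joint passes its speed limit or range.

## Working session

There is one attempt and no reset: what is moved stays moved. The work goes in short steps, Python scripts to look and compute and a tool call to move; the robot and the scene stay as the last step left them, time stands still between calls to the robot, and variables do not carry over. Pictures are saved under pics/ and viewed, about 12 in all and at most 16, crops included, and the job is handed in when it is done.

Besides the shell and the picture viewer there is one more tool, called after "Call:" as a command line: name --argument value ..., lists and objects as JSON in quotes. servo_tool: Moves the arm, as the interface text tells. Its arguments: {"type":"object","properties":{"series":{"type":"array"},"squeeze":{"type":"number"}},"required":["series"]}

```bash
mkdir -p pics; ls; python3 - <<'E'
from bench import *
import cv2,numpy as np
np.set_printoptions(precision=4,suppress=True)
for n in("top","side"):
    p,d=get_image(n); cv2.imwrite(f"pics/{n}0.png",p); np.savez(f"{n}0.npz",p=p,d=d)
    m=camera_model(n); print(n,m)
print(get_obs())
E
```

```text
pics
top {'mtx': array([[377.8363,   0.    , 261.5428],
       [  0.    , 377.8363, 195.609 ],
       [  0.    ,   0.    ,   1.    ]]), 'xyz': array([0.3222, 0.0447, 0.8459]), 'rotation': array([-0.6953,  0.7133, -0.0591,  0.0654])}
side {'mtx': array([[352.4204,   0.    , 254.072 ],
       [  0.    , 352.4204, 193.1111],
       [  0.    ,   0.    ,   1.    ]]), 'xyz': array([0.3557, 0.7811, 0.5325]), 'rotation': array([-0.0725,  0.8805, -0.4669,  0.0389])}
{'t': 0.1, 'qpos': array([ 1.1322,  0.2593,  1.536 , -0.    ,  1.348 , -0.2028]), 'qd': array([-0.0005, -0.0009, -0.0042, -0.0003,  0.    , -0.0018]), 'joint_torque': array([  0.001 , -44.6973, -29.1247,  -0.0002,   0.0064,   0.    ]), 'ee_pos': array([0.1283, 0.5343, 0.2306]), 'ee_rot': array([ 0.0826,  0.7024, -0.0837,  0.702 ]), 'contact_force': array([-0.6467, -0.6646, -0.3151]), 'wrist_torque': array([ 0.0121,  0.0079, -0.0366]), 'width': 1.0015936136497023}
```

View pics/top0.png

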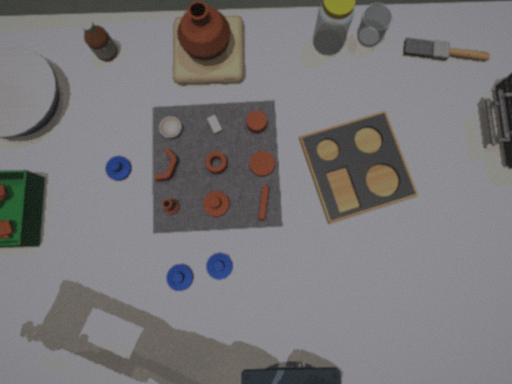

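View pics/side0.png

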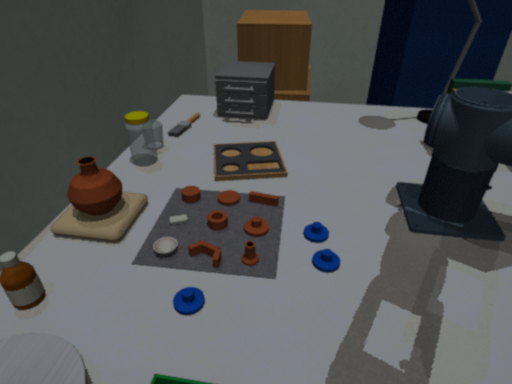

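Candidates in the top view are as follows.
- **Lid:** terracotta knobbed lid (216,204), against the disc (262,163) and the blue lids (118,168), (180,277), (220,266).
- **Foot:** ring (216,161), against the puck (257,121).
- **Handle:** C-shape (167,166), against the bar (264,202).
- **Spout:** (171,206).
- **Tray:** (357,167).

Next I'll check these in a close crop and measure them.

```bash
cat > h.py <<'E'
import numpy as np,cv2
from scipy.spatial.transform import Rotation as R
from bench import camera_model
np.set_printoptions(precision=4,suppress=True)
def world(n,d):
    m=camera_model(n);K=m["mtx"];v,u=np.mgrid[:384,:512]
    c=np.dstack([(u-K[0,2])/K[0,0]*d,(v-K[1,2])/K[1,1]*d,d])
    return c@R.from_quat(m["rotation"]).as_matrix().T+m["xyz"]
def pix2z(n,u,v,z):
    m=camera_model(n);K=m["mtx"]
    r=R.from_quat(m["rotation"]).apply([(u-K[0,2])/K[0,0],(v-K[1,2])/K[1,1],1])
    return m["xyz"]+r*(z-m["xyz"][2])/r[2]
E
python3 - <<'E'
from h import *
f=np.load("top0.npz");p,d=f["p"],f["d"];W=world("top",d)
c=cv2.resize(p[95:237,145:287],None,fx=4,fy=4,interpolation=cv2.INTER_CUBIC);cv2.imwrite("pics/mat.png",c)
c=cv2.resize(p[105:230,292:422],None,fx=4,fy=4,interpolation=cv2.INTER_CUBIC);cv2.imwrite("pics/tray.png",c)
for n,(u,v) in dict(lid=(216,204),foot=(216,161),handle=(172,163),spout=(171,206),mat=(190,180),table=(300,250),foam=(355,160),disc=(262,163),puck=(257,121)).items(): print(n,W[v,u])
# terracotta blobs above mat
hsv=cv2.cvtColor(p,cv2.COLOR_BGR2HSV)
m=((hsv[...,0]<12)&(hsv[...,1]>120)&(hsv[...,2]>50)).astype(np.uint8);m[:95]=0;m[237:]=0;m[:,:145]=0;m[:,287:]=0
k,l,s,ce=cv2.connectedComponentsWithStats(m)
for i in range(1,k):
    if s[i,4]>30:
        w=W[l==i];print(s[i],ce[i],"med",np.median(w,0),"zmax",np.percentile(w[:,2],[5,50,95]),"rect",cv2.minAreaRect(np.argwhere(l==i)[:,::-1].astype(np.float32)))
E
```

```text
lid [0.4509 0.1497 0.0343]
foot [0.5564 0.1534 0.0026]
handle [0.548  0.2493 0.0259]
spout [0.4481 0.2461 0.0411]
mat [0.513  0.2131 0.0032]
table [ 0.3484 -0.0319 -0.0021]
foam [ 0.5468 -0.1636  0.0141]
disc [0.5454 0.0474 0.0149]
puck [0.6409 0.0563 0.028 ]
[247 111  20  21 324] [256.3148 120.6296] med [0.6415 0.0582 0.0284] zmax [0.0248 0.0284 0.031 ] rect ((256.5, 121.0), (20.0, 19.0), 90.0)
[155 149  22  31 220] [167.8318 166.6773] med [0.5353 0.2552 0.0283] zmax [0.0224 0.0283 0.0309] rect ((166.61834716796875, 165.71597290039062), (14.307694435119629, 31.92308235168457), 22.61986541748047)
[206 152  21  21 255] [215.8784 162.0627] med [0.5465 0.1503 0.0283] zmax [0.0211 0.0283 0.0307] rect ((216.0, 162.0), (20.0, 20.0), 90.0)
[250 152  24  24 458] [261.655  163.3231] med [0.545  0.0479 0.0147] zmax [0.0121 0.0147 0.0172] rect ((261.5, 163.5), (23.0, 23.0), 90.0)
[259 186   9  33 187] [263.2834 202.1765] med [0.4531 0.0467 0.0286] zmax [0.0267 0.0286 0.0313] rect ((263.3692321777344, 202.04615783691406), (5.705597877502441, 32.74517059326172), 7.125016689300537)
[204 191  25  25 486] [215.8519 203.4259] med [0.4541 0.1519 0.014 ] zmax [0.0112 0.014  0.0338] rect ((216.0, 203.0), (24.0, 24.0), 90.0)
[163 200  16  14 125] [170.912 206.696] med [0.4476 0.2487 0.0145] zmax [0.0093 0.0145 0.0482] rect ((170.75, 206.25001525878906), (14.142135620117188, 13.435027122497559), 45.0)
```

View pics/mat.png

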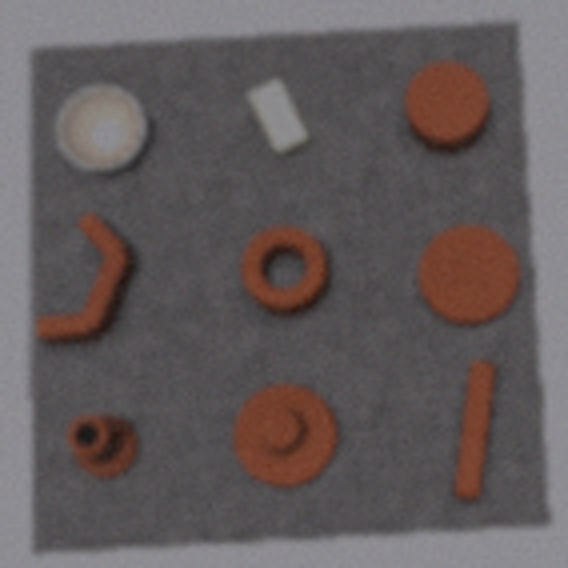

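View pics/tray.png

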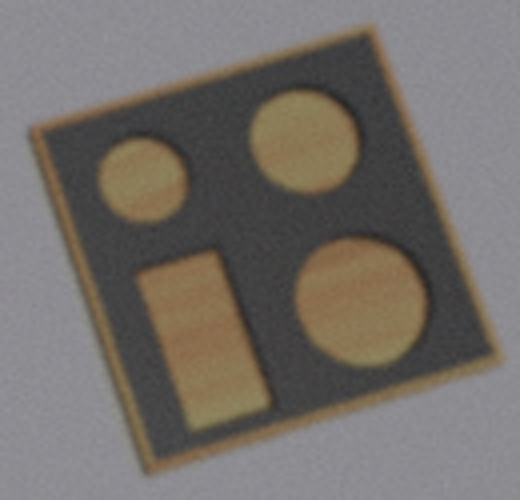

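The crops confirm the choice:
- **Mat crop (4x):** lid with knob about (283,433), ring foot (285,268), C handle middle about (106,290), spout bore (87,434). The look-alikes are the puck, disc and bar in the right column.
- **Tray crop:** large round (362,300), middle round (305,140), small round (143,178), oblong (205,340).

Next I'll fit the poses.

```bash
cat > fit.py <<'E'
from h import *
from scipy.optimize import least_squares
f=np.load("top0.npz");p,d=f["p"],f["d"]
def crop(x,y,u0,v0,z): return pix2z("top",u0+(x+.5)/4-.5,v0+(y+.5)/4-.5,z)
# tray: recess centroids (visible floor ~ mid-depth z=.010)
hsv=cv2.cvtColor(p,cv2.COLOR_BGR2HSV)
m=((hsv[...,1]>70)&(hsv[...,2]>90)).astype(np.uint8)
_,l,s,ce=cv2.connectedComponentsWithStats(m,connectivity=4)
A=np.array([[-48,-42],[50,-44],[56,52],[-42,50]])/1e3
B=[]
for x,y in((362,300),(305,140),(143,178),(205,340)):
    i=l[105+y//4,292+x//4];B.append(pix2z("top",*ce[i],.010)[:2]);print(s[i],ce[i],B[-1])
B=np.array(B)
r=least_squares(lambda q:(A@np.array([[np.cos(q[2]),np.sin(q[2])],[-np.sin(q[2]),np.cos(q[2])]])+q[:2]-B).ravel(),[.55,-.16,1.5])
q=r.x;print("tray",q,"deg",np.degrees(q[2]),"res mm",r.fun*1e3)
C=A@np.array([[np.cos(q[2]),np.sin(q[2])],[-np.sin(q[2]),np.cos(q[2])]])+q[:2];print("recess",C)
print("lid knob",crop(281,430,145,95,.033),"disc",crop(285,435,145,95,.013))
print("foot",crop(285,268,145,95,.029)); print("spout top",crop(87,434,145,95,.047),"flange",crop(104,445,145,95,.007))
m=((hsv[...,0]<12)&(hsv[...,1]>120)&(hsv[...,2]>70)).astype(np.uint8)
P=np.array([pix2z("top",u,v,.028)[:2] for v,u in np.argwhere(m) if 150<u<182 and 145<v<184])
L=np.array([[-34.4,-16],[-20,10],[20,10],[34.4,-16]])/1e3
def dist(q):
    c,s_=np.cos(q[2]),np.sin(q[2]);X=(P-q[:2])@np.array([[c,-s_],[s_,c]]);D=[]
    for a,b in zip(L[:-1],L[1:]):
        t=np.clip((X-a)@(b-a)/((b-a)@(b-a)),0,1);D.append(np.linalg.norm(X-a-t[:,None]*(b-a),axis=1))
    return np.min(D,0)
best=min((least_squares(dist,[.54,.25,a]) for a in np.arange(0,6.3,.5)),key=lambda r:r.cost)
print("handle",best.x,np.degrees(best.x[2]),"rms",np.sqrt(np.mean(best.fun**2)),len(P))
a=best.x[2];print("grip pt",best.x[:2]+.01*np.array([-np.sin(a),np.cos(a)]))
from bench import get_obs
M=R.from_quat(get_obs()["ee_rot"]).as_matrix();print("tool cols\n",M,"yaw of tool y",np.degrees(np.arctan2(M[1,1],M[0,1])))
E
python3 fit.py
```

```text
[366 165  33  31 823] [381.5772 179.9964] [ 0.4997 -0.2213]
[355 128  27  26 546] [367.707  140.0476] [ 0.5944 -0.197 ]
[316 140  23  21 370] [327.2946 149.7432] [ 0.5739 -0.103 ]
[326 168  34  44 892] [342.4092 189.7052] [ 0.4798 -0.1318]
tray [ 0.5342 -0.1682  0.2769] deg 15.867368939072572 res mm [-0.1896 -0.4624 -0.096   0.1642 -0.053   0.1286  0.3387  0.1696]
recess [[ 0.4995 -0.2217]
 [ 0.5943 -0.1969]
 [ 0.5739 -0.1029]
 [ 0.4801 -0.1316]]
lid knob [0.4554 0.1523 0.033 ] disc [0.4557 0.1527 0.013 ]
foot [0.5476 0.1503 0.029 ]
spout top [0.4536 0.2547 0.047 ] flange [0.4537 0.2555 0.007 ]
handle [0.5419 0.2606 2.7611] 158.19951497661668 rms 0.0031344081184527203 202
grip pt [0.5382 0.2514]
tool cols
 [[-0.0007  0.2336  0.9723]
 [-0.0015  0.9723 -0.2336]
 [-1.     -0.0016 -0.0003]] yaw of tool y 76.49140476343618
```

Call:
servo_tool --series '[[[0,0,0,0,-19.5,38.1,0.3],[0,0,0,0,-19.5,38.1,0.3],[0,0,0,0,-19.5,38.1,0.3],[0,0,0,0,-19.5,38.1,0.3],[0,0,0,0,-19.5,38.1,0.3],[0,0,0,0,-19.5,38.1,0.3],[0,0,0,0,-19.5,38.1,0.3],[0,0,0,0,-19.5,38.1,0.3],[0,0,0,0,-19.5,38.1,0.3],[0,0,0,0,-19.5,38.1,0.3],[0,0,0,25,0,0,0.3],[0,0,0,30,0,0,0.3],[0,0,0,30,0,0,0.3],[0,0,0,30,0,0,0.3],[0,0,0,15,0,0,0.3],[0,0,0,0,0,0,0.3],[0,0,0,0,0,0,0.3]]]' --squeeze 30

```text
t: 1.8
ee_pos: [0.4534, 0.2562, 0.1014]
ee_rot: [0.083, 0.702, -0.083, 0.702]
contact_force: [-0.5, -0.4, 1.1]
width: 0.701
```

Call:
servo_tool --series '[[[0,0,0,15,-1,0,0.3],[0,0,0,20,0,0,0.3],[0,0,0,20,0,0,0.3],[0,0,0,14,0,0,0.3],[0,0,0,8,0,0,0.3],[0,0,0,2,0,0,0.3],[0,0,0,0,0,0,0.6],[0,0,0,0,0,0,0.7],[0,0,0,0,0,0,0.8],[0,0,0,0,0,0,0.9],[0,0,0,0,0,0,1],[0,0,0,0,0,0,1],[0,0,0,0,0,0,1],[0,0,0,0,0,0,1]]]'

```text
t: 3.2
ee_pos: [0.4539, 0.2555, 0.0233]
ee_rot: [0.083, 0.702, -0.083, 0.703]
contact_force: [-0.7, -0.3, 6.8]
width: 0.245
```

```bash
python3 - <<'E'
from h import *
from bench import *
p,d=get_image("side");cv2.imwrite("pics/s1.png",cv2.resize(p[170:290,130:300],None,fx=4,fy=4));print(get_obs())
E
```

```text
{'t': 3.25, 'qpos': array([ 0.2983,  0.4426,  1.8518,  0.    ,  0.8453, -1.0368]), 'qd': array([ 0.0004,  0.0005, -0.0013, -0.0001,  0.0007,  0.0005]), 'joint_torque': array([ -0.1473, -43.1394, -19.0082,  -0.0292,  -0.293 ,   0.0037]), 'ee_pos': array([0.4538, 0.2555, 0.0233]), 'ee_rot': array([ 0.0834,  0.7016, -0.0829,  0.7028]), 'contact_force': array([-0.4991, -0.0676,  6.4013]), 'wrist_torque': array([-0.0276,  0.1171,  0.0406]), 'width': 0.24417308096287804}
```

View pics/s1.png

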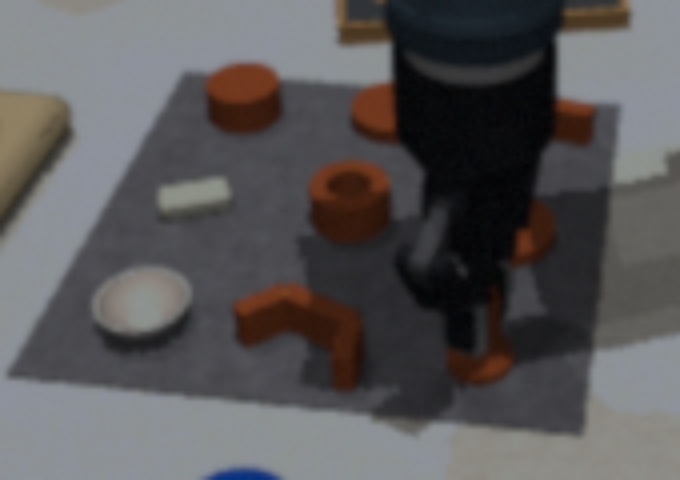

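Width 0.245 (about 21 mm) matches the neck, and the picture shows the fingers around the neck (about (470,320) in the crop). Lifting and carrying it to the small round recess.

Call:
servo_tool --series '[[[0,0,0,-6,0,0,1],[0,0,0,-14,0,0,1],[0,0,0,-25,0,0,1],[0,0,0,-25,0,0,1],[0,0,0,0,-12.4,7.5,1],[0,0,0,0,-28,17.5,1],[0,0,0,0,-28,17.5,1],[0,0,0,0,-28,17.5,1],[0,0,0,0,-28,17.5,1],[0,0,0,0,-28,17.5,1],[0,0,0,0,-28,17.5,1],[0,0,0,0,-28,17.5,1],[0,0,0,0,-28,17.5,1],[0,0,0,0,-28,17.5,1],[0,0,0,0,-28,17.5,1],[0,0,0,0,-28,18,1],[0,0,0,0,0,0,1],[0,0,0,20,0,0,1],[0,0,0,0,0,0,1],[0,0,0,0,0,0,1]]]'

```text
t: 5.25
ee_pos: [0.5721, -0.1026, 0.0716]
ee_rot: [0.083, 0.703, -0.083, 0.701]
contact_force: [0.4, 0.5, -0.4]
width: 0.247
```

```bash
python3 - <<'E'
from h import *
from bench import *
p,d=get_image("side");cv2.imwrite("pics/s2.png",cv2.resize(p[110:220,180:320],None,fx=4,fy=4));print(get_obs()["ee_pos"],get_obs()["contact_force"],get_obs()["width"])
E
```

```text
[ 0.5728 -0.1027  0.0723] [-0.1396  0.4949 -0.5014] 0.24458067038519718
```

View pics/s2.png

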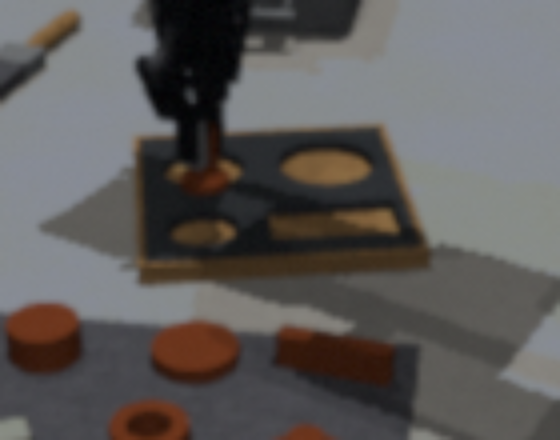

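Call:
servo_tool --series '[[[0,0,0,14,0,1,1],[0,0,0,14,0,0,1],[0,0,0,10,0,0,1],[0,0,0,5,0,0,1],[0,0,0,2,0,0,1],[0,0,0,1,0,0,1],[0,0,0,0.6,0,0,1],[0,0,0,0,0,0,1],[0,0,0,0,0,0,1]]]'

```text
t: 6.2
ee_pos: [0.5745, -0.1035, 0.0261]
ee_rot: [0.083, 0.702, -0.083, 0.702]
contact_force: [0.5, -0.3, -0.3]
width: 0.242
```

Call:
servo_tool --series '[[[0,0,0,0.5,0,0,1],[0,0,0,0.5,0,0,1],[0,0,0,0.4,0,0,1],[0,0,0,0,0,0,1],[0,0,0,0,0,0,1]]]'

```text
t: 6.7
ee_pos: [0.5744, -0.1035, 0.0253]
ee_rot: [0.083, 0.702, -0.083, 0.702]
contact_force: [-2.1, 0.1, 6.4]
width: 0.248
```

Call:
servo_tool --series '[[[0,0,0,0,0,0,0.7],[0,0,0,0,0,0,0.6],[0,0,0,0,0,0,0.4],[0,0,0,0,0,0,0.3],[0,0,0,-10,0,0,0.3],[0,0,0,-25,0,0,0.3],[0,0,0,-40,0,0,0.3],[0,0,0,0,22.1,-17.5,0.3],[0,0,0,0,22.1,-17.5,0.3],[0,0,0,0,22.1,-17.5,0.3],[0,0,0,0,22.1,-17.5,0.3],[0,0,0,0,22.1,-17.5,0.3],[0,0,0,0,22.1,-17.5,0.3],[0,0,0,0,22.1,-17.5,0.3],[0,0,0,0,22.1,-17.5,0.3],[0,0,0,0,22.1,-17.5,0.3],[0,0,0,0,22.1,-17.5,0.3],[0,0,0,20,0,0,0.3],[0,0,0,15,0,0,0.3],[0,0,0,0,0,0,0.3]]]'

```text
t: 8.7
ee_pos: [0.4543, 0.1526, 0.0634]
ee_rot: [0.083, 0.703, -0.083, 0.701]
contact_force: [-0.5, 0.9, 0.1]
width: 0.698
```

```bash
python3 - <<'E'
from h import *
from bench import *
p,d=get_image("top");cv2.imwrite("pics/t1.png",cv2.resize(p[95:237,145:422],None,fx=2.8,fy=2.8,interpolation=cv2.INTER_CUBIC));print(get_obs()["ee_pos"],get_obs()["contact_force"],get_obs()["width"])
E
```

```text
[0.4551 0.1524 0.0643] [-0.7431  0.0571  0.306 ] 0.698794362151069
```

View pics/t1.png

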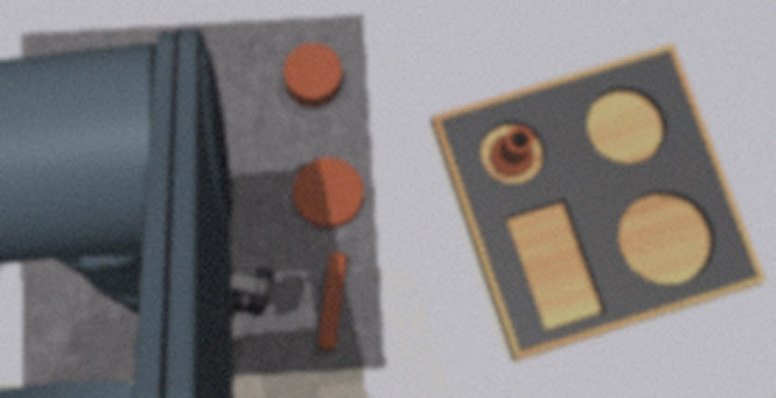

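The spout stands upright and centred in the small recess (crop (512,152)). Next is the lid.

Call:
servo_tool --series '[[[0,0,0,15,0,0.3,0.3],[0,0,0,15,0,0,0.3],[0,0,0,10,0,0,0.3],[0,0,0,5,0,0,0.3],[0,0,0,1,0,0,0.3],[0,0,0,0,0,0,0.55],[0,0,0,0,0,0,0.65],[0,0,0,0,0,0,0.7],[0,0,0,0,0,0,0.75],[0,0,0,0,0,0,0.8],[0,0,0,0,0,0,1],[0,0,0,0,0,0,1],[0,0,0,0,0,0,1]]]' --squeeze 35

```text
t: 10.05
ee_pos: [0.4563, 0.1524, 0.019]
ee_rot: [0.083, 0.702, -0.083, 0.703]
contact_force: [-1.7, -0.9, 6.3]
width: 0.238
```

Call:
servo_tool --series '[[[0,0,0,-6,0,0,1],[0,0,0,-14,0,0,1],[0,0,0,-25,0,0,1],[0,0,0,-20,0,0,1],[0,0,0,0,-14,5,1],[0,0,0,0,-28,10,1],[0,0,0,0,-28,10,1],[0,0,0,0,-28,10,1],[0,0,0,0,-28,10,1],[0,0,0,0,-28,10,1],[0,0,0,0,-28,10,1],[0,0,0,0,-28,10,1],[0,0,0,0,-28,11,1],[0,0,0,0,-28,11,1],[0,0,0,0,-28,11,1],[0,0,0,0,-28,11,1],[0,0,0,0,-22,9,1],[0,0,0,0,-9.6,1.4,1],[0,0,0,0,0,0,1],[0,0,0,0,0,0,1]]]'

```text
t: 12.05
ee_pos: [0.4986, -0.2207, 0.0831]
ee_rot: [0.084, 0.703, -0.083, 0.702]
contact_force: [-0.9, -0.1, -0.2]
width: 0.236
```

Call:
servo_tool --series '[[[0,0,0,10,-0.7,1,1],[0,0,0,18,0,0,1],[0,0,0,16,0,0,1],[0,0,0,8,0,0,1],[0,0,0,5,0,0,1],[0,0,0,2,0,0,1],[0,0,0,1,0,0,1],[0,0,0,0.6,0,0,1],[0,0,0,0.5,0,0,1],[0,0,0,0,0,0,1]]]'

```text
t: 13.05
ee_pos: [0.5002, -0.2228, 0.0225]
ee_rot: [0.083, 0.702, -0.083, 0.702]
contact_force: [-0.1, -0.5, -0.2]
width: 0.237
```

Call:
servo_tool --series '[[[0,0,0,0.6,0,0,1],[0,0,0,0.6,0,0,1],[0,0,0,0.5,0,0,1],[0,0,0,0,0,0,1],[0,0,0,0,0,0,1]]]'

```text
t: 13.55
ee_pos: [0.5, -0.2228, 0.021]
ee_rot: [0.083, 0.702, -0.083, 0.702]
contact_force: [-1.6, -0.1, 5.8]
width: 0.237
```

Call:
servo_tool --series '[[[0,0,0,0,0,0,0.7],[0,0,0,0,0,0,0.6],[0,0,0,0,0,0,0.4],[0,0,0,0,0,0,0.3],[0,0,0,-10,0,0,0.3],[0,0,0,-25,0,0,0.3],[0,0,0,-35,0,0,0.3],[0,0,0,0,31.1,-3.4,0.1],[0,0,0,0,31.1,-3.4,0.1],[0,0,0,0,31.1,-3.4,0.1],[0,0,0,0,31.1,-3.4,0.1],[0,0,0,0,31.1,-3.4,0.1],[0,0,0,0,31.1,-3.4,0.1],[0,0,0,0,31.1,-3.4,0.1],[0,0,0,0,31.1,-3.4,0.1],[0,0,0,0,31.1,-3.4,0.1],[0,0,0,0,31.1,-3.4,0.1],[0,0,0,0,31.1,-3.4,0.1],[0,0,0,0,31.1,-3.4,0.1],[0,0,0,0,0,0,0.1]]]'

```text
t: 15.55
ee_pos: [0.5478, 0.1532, 0.0913]
ee_rot: [0.082, 0.702, -0.081, 0.703]
contact_force: [-0.3, 0.2, 0.4]
width: 0.896
```

```bash
python3 - <<'E'
from h import *
from bench import *
p,d=get_image("top");cv2.imwrite("pics/t2.png",cv2.resize(p[95:237,145:422],None,fx=2.8,fy=2.8,interpolation=cv2.INTER_CUBIC));print(get_obs()["ee_pos"],get_obs()["contact_force"],get_obs()["width"])
E
```

```text
[0.5476 0.1514 0.0911] [ 0.3746 -0.8524  0.5815] 0.9031204743065961
```

View pics/t2.png

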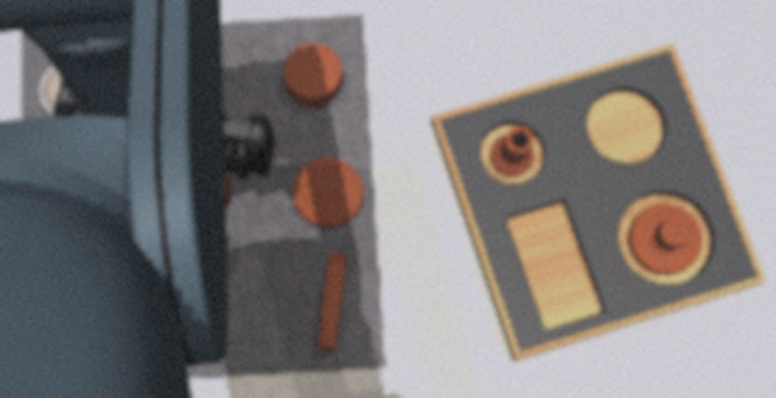

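The lid lies centred in the large recess (crop (664,237)). Next is the foot.

Call:
servo_tool --series '[[[0,0,0,15,-1,0,0.1],[0,0,0,20,0,0,0.1],[0,0,0,20,0,0,0.1],[0,0,0,14,0,0,0.1],[0,0,0,8,0,0,0.1],[0,0,0,1,0,0,0.1],[0,0,0,0,0,0,0.25],[0,0,0,0,0,0,0.35],[0,0,0,0,0,0,0.4],[0,0,0,0,0,0,0.45],[0,0,0,0,0,0,0.5],[0,0,0,0,0,0,0.6],[0,0,0,0,0,0,1],[0,0,0,0,0,0,1]]]' --squeeze 40

```text
t: 17.0
ee_pos: [0.5481, 0.149, 0.0136]
ee_rot: [0.083, 0.702, -0.083, 0.703]
contact_force: [-1.2, 1.4, 4.8]
width: 0.536
```

Call:
servo_tool --series '[[[0,0,0,-6,0,0,1],[0,0,0,-14,0,0,1],[0,0,0,-25,0,0,1],[0,0,0,-25,0,0,1],[0,0,0,-15,0,0,1],[0,0,0,0,-12,5,1],[0,0,0,0,-27,10,1],[0,0,0,0,-27,10,1],[0,0,0,0,-27,10,1],[0,0,0,0,-27,11,1],[0,0,0,0,-27,11,1],[0,0,0,0,-27,11,1],[0,0,0,0,-27,11,1],[0,0,0,0,-27,11,1],[0,0,0,0,-27,10,1],[0,0,0,0,-27,10,1],[0,0,0,0,-27,10,1],[0,0,0,0,-16.5,5.7,1],[0,0,0,0,0,0,1],[0,0,0,0,0,0,1]]]'

```text
t: 19.0
ee_pos: [0.5927, -0.1969, 0.0969]
ee_rot: [0.084, 0.703, -0.083, 0.702]
contact_force: [-0.7, -0.6, -0.2]
width: 0.533
```

Call:
servo_tool --series '[[[0,0,0,14,0,1,1],[0,0,0,20,0,0,1],[0,0,0,20,0,0,1],[0,0,0,12,0,0,1],[0,0,0,7,0,0,1],[0,0,0,3,0,0,1],[0,0,0,1.5,0,0,1],[0,0,0,1,0,0,1],[0,0,0,0.5,0,0,1],[0,0,0,0,0,0,1]]]'

```text
t: 20.0
ee_pos: [0.5947, -0.1976, 0.019]
ee_rot: [0.083, 0.702, -0.083, 0.702]
contact_force: [-0.0, 1.1, -0.5]
width: 0.536
```

Call:
servo_tool --series '[[[0,0,0,1,0,0,1],[0,0,0,0.8,0,0,1],[0,0,0,0.6,0,0,1],[0,0,0,0.6,0,0,1],[0,0,0,0.5,0,0,1],[0,0,0,0,0,0,1],[0,0,0,0,0,0,1]]]'

```text
t: 20.7
ee_pos: [0.5944, -0.1974, 0.0156]
ee_rot: [0.083, 0.702, -0.083, 0.702]
contact_force: [-2.5, 1.7, 5.5]
width: 0.538
```

Call:
servo_tool --series '[[[0,0,0,0,0,0,0.4],[0,0,0,0,0,0,0.3],[0,0,0,0,0,0,0.15],[0,0,0,0,0,0,0.1],[0,0,0,-10,0,0,0.1],[0,0,0,-35,0,0,0.1],[0,0,0,-40,0,0,0.2],[0,0,0,0,20,-8,0.5],[0,0,0,0,37,-14,0.55],[0,0,0,0,37,-14,0.55],[0,0,0,0,37,-14,0.55],[0,0,0,0,37,-14,0.55],[0,0,0,0,37,-14,0.55],[0,0,0,0,37,-14,0.55],[0,0,0,0,37,-14,0.55],[0,0,0,0,37,-14,0.55],[0,0,0,0,37,-14,0.55],[0,0,0,0,37,-14,0.55],[0,0,0,0,33.3,-11.4,0.55],[0,0,0,0,0,0,0.55]]]'

```text
t: 22.7
ee_pos: [0.537, 0.2559, 0.1003]
ee_rot: [0.082, 0.702, -0.081, 0.702]
contact_force: [0.8, 0.3, 0.1]
width: 0.454
```

Call:
servo_tool --series '[[[0.0725,0,0,0,0,0,0.55],[0.0725,0,0,0,0,0,0.55],[0,0,0,20,0,0,0.55],[0,0,0,20,0,0,0.55],[0,0,0,0,0,0,0.55],[0,0,0,0,0,0,0.55]]]'

```text
t: 23.3
ee_pos: [0.5381, 0.251, 0.0601]
ee_rot: [0.134, 0.695, -0.134, 0.694]
contact_force: [-1.2, -0.6, 0.1]
width: 0.448
```

```bash
python3 - <<'E'
from h import *
from bench import *
p,d=get_image("side");cv2.imwrite("pics/s3.png",cv2.resize(p[130:290,130:300],None,fx=3.5,fy=3.5,interpolation=cv2.INTER_CUBIC))
o=get_obs();M=R.from_quat(o["ee_rot"]).as_matrix();e=np.r_[.5382,.2514,.015]-o["ee_pos"]
print(o["ee_pos"],o["contact_force"],o["width"],"yaw",np.degrees(np.arctan2(M[1,1],M[0,1])),"tool shift mm",M.T@e*1e3)
E
```

```text
[0.5388 0.2513 0.0608] [-0.7168 -0.1789  0.1719] 0.4511870344164812 yaw 68.16239973674554 tool shift mm [45.8254 -0.1155 -0.6573]
```

View pics/s3.png

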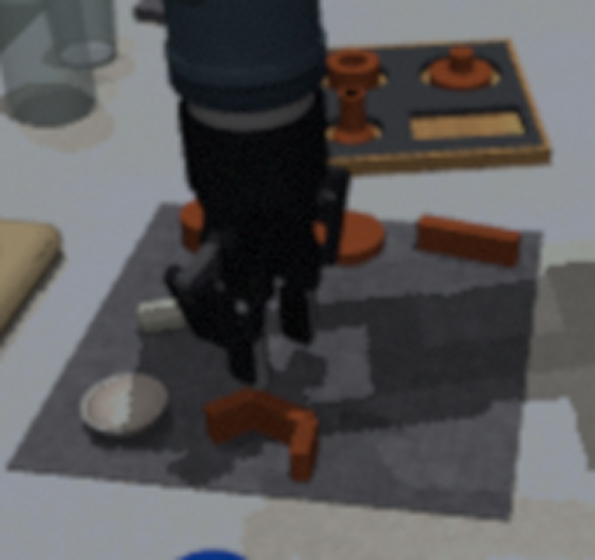

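The foot, lid and spout all sit well in the tray. The jaws straddle the straight middle of the handle, with the near finger on the inner side. Descending to grip.

Call:
servo_tool --series '[[[0,0,0,12,0,-0.5,0.55],[0,0,0,14,0,0,0.55],[0,0,0,10,0,0,0.55],[0,0,0,6,0,0,0.55],[0,0,0,3,0,0,0.55],[0,0,0,0.8,0,0,0.55],[0,0,0,0,0,0,0.7],[0,0,0,0,0,0,0.75],[0,0,0,0,0,0,0.8],[0,0,0,0,0,0,0.85],[0,0,0,0,0,0,0.9],[0,0,0,0,0,0,0.95],[0,0,0,0,0,0,1],[0,0,0,0,0,0,1]]]' --squeeze 50

```text
t: 24.75
ee_pos: [0.5383, 0.2519, 0.0147]
ee_rot: [0.134, 0.694, -0.134, 0.695]
contact_force: [-0.3, -0.1, 6.5]
width: 0.123
```

Call:
servo_tool --series '[[[0,0,0,-5,0,0,1],[0,0,0,-10,0,0,1],[0,0,0,-20,0,0,1],[0,0,0,-25,0,0,1],[0,0,0,-15,0,0,1],[0,0,0,0,-12,3,1],[0,0,0,0,-30,7.4,1],[0,0,0,0,-30,7.4,1],[0,0,0,0,-30,7.4,1],[0,0,0,0,-30,7.4,1],[0,0,0,0,-30,7.4,1],[0,0,0,0,-30,7.4,1],[0,0,0,0,-30,7.4,1],[0,0,0,0,-30,7.4,1],[0,0,0,0,-30,7.4,1],[0,0,0,0,-30,7.4,1],[0,0,0,0,-30,7.4,1],[0,0,0,0,-30,7.4,1],[0,0,0,0,-14.9,3.6,1],[0,0,0,0,0,0,1]]]'

```text
t: 26.75
ee_pos: [0.4816, -0.1449, 0.0886]
ee_rot: [0.135, 0.694, -0.135, 0.694]
contact_force: [0.1, -0.7, -0.9]
width: 0.123
```

Call:
servo_tool --series '[[[-0.048,0,0,0,0,0,1],[-0.09,0,0,0,0,0,1],[-0.09,0,0,0,0,0,1],[-0.09,0,0,0,0,0,1],[-0.09,0,0,0,0,0,1],[-0.09,0,0,0,0,0,1],[-0.09,0,0,0,0,0,1],[-0.07,0,0,0,0,0,1],[0,0,0,20,0,0,1],[0,0,0,0,0,0,1],[0,0,0,0,0,0,1]]]'

```text
t: 27.85
ee_pos: [0.4819, -0.1418, 0.0688]
ee_rot: [-0.097, 0.701, 0.098, 0.7]
contact_force: [1.0, 1.1, -0.7]
width: 0.123
```

```bash
cat > s4.py <<'E'
from h import *
from bench import *
import sys
p,d=get_image("side");cv2.imwrite("pics/%s.png"%sys.argv[1],cv2.resize(p[110:220,180:320],None,fx=5,fy=5,interpolation=cv2.INTER_CUBIC))
o=get_obs();M=R.from_quat(o["ee_rot"]).as_matrix();e=np.r_[.4832,-.1427,.0167]-o["ee_pos"]
print(o["ee_pos"],o["contact_force"],o["width"],"yaw",np.degrees(np.arctan2(M[1,1],M[0,1])),"want",15.87+90,"tool shift mm",M.T@e*1e3)
E
python3 s4.py s4
```

```text
[ 0.4825 -0.1423  0.0693] [-0.179  -0.2234 -0.5663] 0.1248992500151649 yaw 105.90849985651586 want 105.87 tool shift mm [52.6161 -0.646   0.6168]
```

View pics/s4.png

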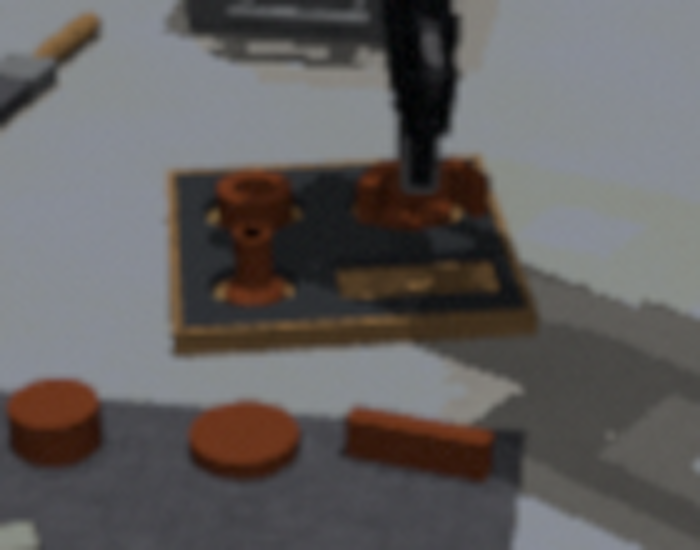

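The handle is held level, with its long side parallel to the oblong recess. Lowering it.

Call:
servo_tool --series '[[[0,0,0,12,-0.5,0.5,1],[0,0,0,14,0,0,1],[0,0,0,10,0,0,1],[0,0,0,6,0,0,1],[0,0,0,4,0,0,1],[0,0,0,2,0,0,1],[0,0,0,1,0,0,1],[0,0,0,0.6,0,0,1],[0,0,0,0.6,0,0,1],[0,0,0,0,0,0,1],[0,0,0,0,0,0,1]]]'

```text
t: 29.0
ee_pos: [0.4834, -0.1434, 0.0192]
ee_rot: [-0.098, 0.7, 0.098, 0.7]
contact_force: [0.1, -0.2, 0.1]
width: 0.125
```

```bash
python3 s4.py s5
```

```text
[ 0.4833 -0.1433  0.0192] [ 0.1038  0.441  -0.0724] 0.12517783270057864 yaw 105.88233936018443 want 105.87 tool shift mm [2.4568 0.6594 0.0345]
```

View pics/s5.png

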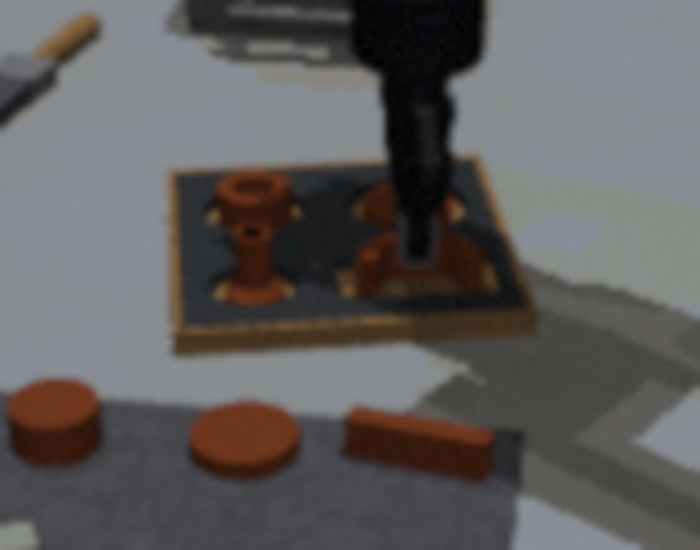

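In the picture the handle is inside the oblong recess with no contact force, about 2.5 mm above the floor. Setting it down.

Call:
servo_tool --series '[[[0,0,0,0.8,0,0,1],[0,0,0,0.7,0,0,1],[0,0,0,0.5,0,0,1],[0,0,0,0.4,0,0,1],[0,0,0,0.2,0,0,1],[0,0,0,0,0,0,1],[0,0,0,0,0,0,1]]]'

```text
t: 29.75
ee_pos: [0.4832, -0.1433, 0.0167]
ee_rot: [-0.098, 0.7, 0.098, 0.7]
contact_force: [-1.6, 0.7, 5.4]
width: 0.125
```

Call:
servo_tool --series '[[[0,0,0,0,0,0,0.85],[0,0,0,0,0,0,0.75],[0,0,0,0,0,0,0.65],[0,0,0,0,0,0,0.6],[0,0,0,-5,0,0,0.6],[0,0,0,-15,0,0,0.6],[0,0,0,-30,0,0,0.6],[0,0,0,-40,0,0,0.6],[0,0,0,-40,0,0,0.6],[0,0,0,-40,0,0,0.6],[0,0,0,0,-20,-30,0.6],[0,0,0,0,-30,-35,0.6],[0,0,0,0,-30,-35,0.6],[0,0,0,0,-30,-30,0.6],[0,0,0,0,-30,0,0.6],[0,0,0,0,0,0,0.6],[0,0,0,0,0,0,0.6]]]'

```text
t: 31.45
ee_pos: [0.3962, -0.3138, 0.1864]
ee_rot: [-0.097, 0.7, 0.097, 0.7]
contact_force: [-0.5, 1.2, 1.1]
width: 0.398
```

```bash
python3 - <<'E'
from h import *
from bench import *
a,da=get_image("top");b,_=get_image("side")
A=cv2.resize(a[95:237,145:422],None,fx=2.8,fy=2.8,interpolation=cv2.INTER_CUBIC)
cv2.imwrite("pics/t3.png",A);cv2.imwrite("pics/s6.png",cv2.resize(b[110:285,130:320],None,fx=3.3,fy=3.3,interpolation=cv2.INTER_CUBIC))
hsv=cv2.cvtColor(a,cv2.COLOR_BGR2HSV);W=world("top",da)
m=((hsv[...,0]<9)&(hsv[...,1]>130)&(hsv[...,2]>50)).astype(np.uint8);m[:95]=0;m[237:]=0;m[:,:145]=0;m[:,422:]=0
k,l,s,ce=cv2.connectedComponentsWithStats(m)
for i in range(1,k):
    if s[i,4]>60:
        z=W[l==i][:,2];print(s[i],ce[i],np.percentile(z,[10,50,95]),pix2z("top",*ce[i],np.median(z)))
o=get_obs();print(o["t"],o["ee_pos"],o["contact_force"])
E
```

```text
[247 111  20  20 279] [256.2652 120.6201] [0.0266 0.0288 0.0313] [0.6416 0.0579 0.0288]
[359 128  22  21 190] [369.7842 137.3105] [0.0269 0.0304 0.0327] [ 0.5941 -0.1963  0.0304]
[321 140  14  17 105] [327.9048 149.5238] [0.012  0.0169 0.05  ] [ 0.5723 -0.1032  0.0169]
[250 152  24  24 394] [261.7792 163.3629] [0.0128 0.0149 0.017 ] [0.5446 0.0479 0.0149]
[370 169  24  23 330] [382.0394 179.703 ] [0.0141 0.0163 0.0359] [ 0.499  -0.2204  0.0163]
[333 174  21  31 162] [345.5617 186.5185] [0.0278 0.0303 0.0327] [ 0.4829 -0.1348  0.0303]
[259 186   9  33 157] [263.3631 202.1083] [0.027  0.0289 0.0313] [0.4532 0.0466 0.0289]
31.55 [ 0.3964 -0.3125  0.1863] [0.1169 0.2538 0.529 ]
```

View pics/t3.png

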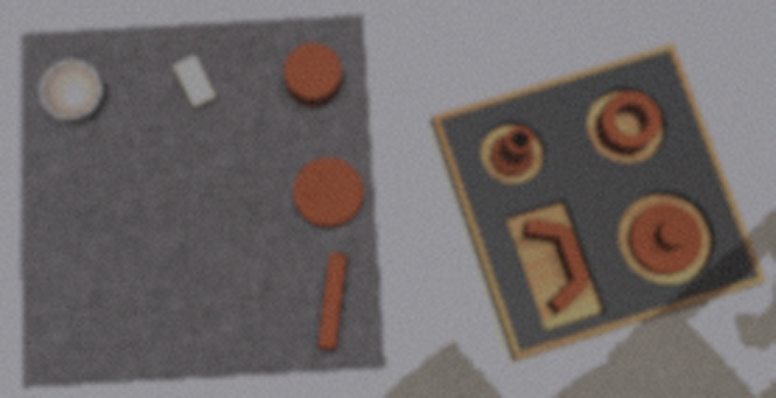

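View pics/s6.png

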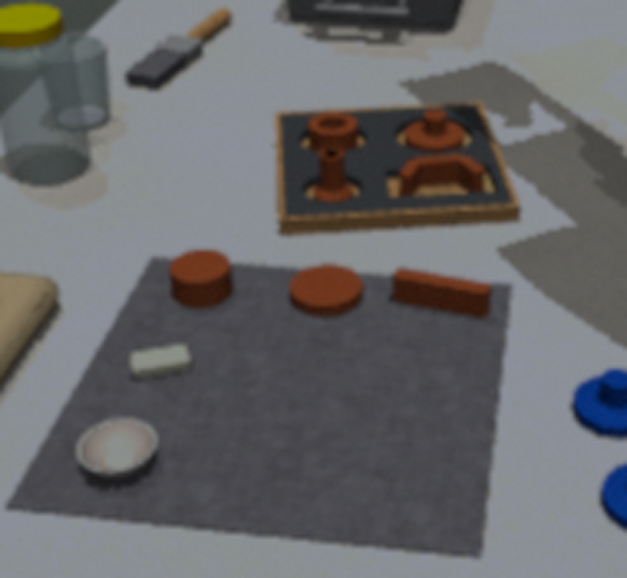

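All four parts are seated with their tops at the expected heights: foot about 30 mm, handle about 30 mm, lid disc about 16 mm, spout up to 50 mm. The other five things have not moved. Handing in.

```bash
python3 -c "
from bench import *
print(finish_job())"
```

```text
the job is handed in; nothing more can be done
None
```

I packed the spout, lid, foot and handle, in that order, into the recesses cut for them. Each was lowered until the wrist force showed light contact (about 6 N), then released. I handed the job in at about 31.6 s, with the arm clear of everything.

In the last top and side pictures, all four parts are upright and flat in their recesses. Measured centres are within about 2 mm of the recess centres for the lid, foot and spout; the handle's rough centroid is about 4 mm off. The tops are at the expected heights.

The disc, cylinder and bar measured within about 1 mm of their starts. I checked the eraser and dish only by eye; they look unmoved. No check failed or disagreed, and finish_job gives no verdict.

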